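# Lock the height screw of a seal carver's bed with its jam nut

### The job

The height screw of the seal bed is set right but not locked: swing the loose jam nut's arm clockwise (seen from above) until the nut seats, then take the two upright pins, the nut's and the screw's, from outside and squeeze them towards each other with about 12 N so that the nut jams while the screw stays held at its setting. Keep the screw from turning (its pin may not stray more than about 8 mm at any time), never put more than about 18 N on a pin, and leave the other things on the bench alone.

Things in the scene. Friction and masses are not known exactly. Their poses are not given: they have to be found in the camera images.
- bed: fixed grey iron seal bed, 190 x 110 mm base 20 mm thick, with a round boss 42 mm across and 60 mm high. Origin on the bench under the screw axis (boss centre); the base runs from 50 mm in front (+x) to 140 mm behind (-x). On its -x side two steel jaws hold a pale stone 36 mm square whose top is 80 mm above the bench. z is up
- axis_top (a point): point on the upright turning axis shared by screw and nut, 120 mm above the bench (in the air above the screw's hexagonal head, whose top is at 98 mm)
- screw_pin (a point): point on the screw pin's axis, 120 mm above the bench: upright steel rod 10 mm across, 50 mm from the turning axis, top at 135 mm, on the screw's flat radial arm (upper arm, top at 94 mm). The screw slips at 0.2 N m, about 4 N sideways on its pin, and stays where left; pushing the seated nut with nothing holding the screw turns the screw along
- nut: jam nut with its flat radial arm (lower arm, top at 74 mm) and pin, all steel; origin on the turning axis 60 mm above the bench, z up. Loose, it turns with about 0.6 N at the pin. Seated, it yields only from 0.35 N m against the screw (about 8 N of squeeze), plus 2 N m per rad: 12 N closes the pins a further 0.06 to 0.12 rad; it stays there when let go
- nut_pin (a point): point on the nut pin's axis, 120 mm above the bench: upright steel rod 10 mm across, 50 mm from the turning axis, top at 135 mm. Starts 1.9 to 2.75 rad counter-clockwise (from above) of the screw's pin, tightens clockwise, towards it; the nut seats somewhere between 1.22 and 0.72 rad from the screw's pin (57 to 35 mm between pin axes; different every time, must be felt)
- screw_arm: the screw's hexagonal head, upper radial arm and pin (turns with the screw); origin on the turning axis 60 mm above the bench, x along the arm to the pin, z up
- blank: loose wooden seal blank 36 x 36 x 60 mm standing upright, origin at the centre of its underside; leave alone
- stone: loose pale stone blank 60 x 30 x 30 mm lying, origin at the centre of its underside; leave alone
- paste: loose round white jar of seal paste, 64 mm across, 40 mm high, origin at the centre of its underside; leave alone
Not all that is in view belongs to the job. Several things have the shape of the bed; the one meant has the colours described above.

How it is judged:
On the way, in this order (a step that is already met when the one before it is completed fails the run):
1. the nut's arm has been swung round: pin axes less than 62 mm apart (distance between nut_pin and screw_pin below 0.062 m), for 0.1 s.
2. the nut is jammed: both pins squeezed at once by the fingers with more than 8 N each for 0.3 s, pin axes less than 58 mm apart (contact force between the fingers and nut above 8 N and contact force between the fingers and screw_arm above 8 N and distance between nut_pin and screw_pin below 0.058 m), for 0.3 s.
At the end, for the whole second after the job is handed in: The nut stays jammed with the pin axes less than 58 mm apart, nut and screw at rest, and the screw's pin within 8.5 mm of where it was at the start (distance between nut_pin and screw_pin below 0.058 m and distance of screw_pin from where it was at the start of the episode below 0.0085 m and angular speed of each of nut, screw_arm below 0.05 rad/s); the robot touches nothing.
It fails at once if the screw is turned off its setting: its pin more than 8.5 mm from where it started (distance of screw_pin from where it was at the start of the episode above 0.0085 m).
It fails at once if a pin is strained with more than 20 N (contact force between the fingers and nut above 20 N or contact force between the fingers and screw_arm above 20 N).
It fails at once if a bystander is moved more than 15 mm (distance of any of blank, stone, paste from where it was at the start of the episode above 0.015 m).
It also fails if it takes over 59 s, if anything falls off the work surface, if the arm or the gripper's body presses on something with over 40 N, if the wrist force passes 120 N, or if a joint passes its speed limit or range.

### The arm

A 7-joint arm with a two-finger parallel gripper is mounted at the origin on the work surface. World frame = base frame: x ahead of the robot, y to its left, z up, the work surface at z = 0. Lengths are in m, angles in rad, forces in N, time in s.
With the tool pointing down it reaches from about 0.4 to 0.875 m from the base axis. Payload 19.3 kg.
Tool frame: the origin (TCP) lies between the finger pads; the fingertips stand 14 mm ahead of it and the grasp point (between the pads) lies 5 mm behind it; z points along the fingers, y is the line along which they close (so a half turn about z gives the same grasp; the last joint's range is limited). The gripper opens to 85 mm and grips with 20 to 120 N. Pads are 22 mm wide; open, the fingers measure 114 mm over their backs; the gripper's body (76 mm by 85 mm) begins 54 mm behind the grasp point. The pads swing forward as they close: fully open they stand 13 mm farther back than shut.
Start: joints at [-1.321, 0.521, -0.036, 1.599, 0.021, 1.021, -0.113], TCP at [0.197, 0.593, 0.216] pointing down, gripper open.
Joint ranges: [-2.91, 2.91], [-0.3, 2.13], [-1.5, 1.42], [0.17, 2.43], [-1.26, 4.41], [0.16, 1.93], [-2.52, 2.52]. Speed limits (rad/s): [1.89, 1.89, 2.39, 2.39, 3.01, 3.01, 3.01].

### API

Orientations are given as a 3x3 rotation matrix whose columns are the frame's x, y, z axes.
In Python, from rig import manip gives the robot as it stands. The module is installed in compiled form; this text tells all that it offers.
- The arm moves only by the tool drive_tool, never from a script. Its argument "plan" is a list of rows, each a list of 3 entries, a list of its own where there are three numbers: the shift along the tool's x, y, z each as a share of 1 m, from -1 to 1, then the turn, a rotation vector about the tool's x, y, z each as a share of 180 degrees, from -1 to 1, then the gripper's target within -1 to 1 (fully open at 1, half-way at 0, shut at -1). In form: [[[dx, dy, dz], [wx, wy, wz], grip], ...]. A call has 1 to 8 rows; each row is the pose to reach, as a shift and turn from the pose commanded when the call began, along the tool's axes at that moment, turning the shorter way round; what a row does not reach only later rows make up. A row lasts 1/10 s, in which the tool goes at most 50 mm and 8.59 degrees, less where a joint would pass 70% of its speed; a pose out of reach is approached as far as the arm can. A call with a number of a shift or a turn outside -1 to 1 is refused whole. A call with a gripper value outside its range is refused whole. The fingers move at their own pace and stop on an object; "force" is the grip in N (left out, the last holds). Time passes only in rows, so rows that repeat a pose let the fingers close. It gives the time, the measured TCP pose, the force, the opening and the grip force at its end, in the units of the state.
- manip.observe(): the state, without advancing time (a new reading comes with each control period).
- manip.camera(name): name is "scene" or "top" or "wrist"; returns a dict with "color" (420x560x3 uint8, red, green, blue), "intrinsics" (3x3 intrinsics, pixels), "R" (3x3) and "t" (3): a world point X has camera coordinates R X + t; the wrist camera has in their place "hand_eye" (4x4, takes a point from camera to tool coordinates, whose origin is the TCP and whose axes are the flange's). Camera axes: x right, y down, z forward; pixel columns grow to the right and rows downward; lengths in m; the calibration is good to about 2 mm. The wrist camera is an equidistant fisheye: a pixel r from the principal point sees the ray r / f radians off the axis. A picture is of the moment at which its call begins: read the wrist's pose just before it. There is no depth.
- manip.finish_job(): hands the job in; it is judged then, once.
Trained networks look in the newest picture that a camera, given by its name, has taken for a name from the list of things; names that differ only in an ending like _2 or _b are one class to them, and where a whole thing is asked for, a point or a joint stands for the part that bears it (a point fixed in the world has none). Each returns a list of dicts, best first, with "conf" (0 to 1); they miss things now and then, are a little off and sometimes report something else, mostly with a low value. They report only what shows in the picture. A call takes as long as a camera call. They do not tell look-alikes from the thing itself.
- manip.spot_in(camera, query): "rect" ([left, top, right, bottom] in pixels, round what is visible of it).
The state is a dict: "t": time; "joint_positions": joint angles; "qvel": joint speeds; "joint_efforts": joint torques, N m; "ee_pos": TCP position; "eef_rot": TCP orientation; "ft_force": force on the tool from outside, world axes, zero at the start; "wrist_torque": the same for the moment, N m; "grip_width": finger opening in m; "grasp_force": force on a finger pad.
Only numpy, scipy, OpenCV 4.12 (cv2) and the standard library are available. Lean on these libraries where they do the work, as an engineer would, in place of code of your own. Each camera call takes 0.05 s, during which the arm holds its last target. There are 200 camera calls.

## Working session

There is one attempt and no reset: what is moved stays moved. The work goes in short steps, Python scripts to look and compute and a tool call to move; the robot and the scene stay as the last step left them, time stands still between calls to the robot, and variables do not carry over. Pictures are saved under pics/ and viewed, at most 12 in all, crops included, and the job is handed in when it is done.

Besides the shell and the picture viewer there is one more tool, called after "Emit:" by a JSON object that holds its "method" and its "body", one argument or row to a line. drive_tool: Moves the arm, as the interface text tells. Its arguments: {"type":"object","properties":{"plan":{"type":"array","items":{"type":"array"}},"force":{"type":"number"}},"required":["plan"]}

```bash
mkdir -p pics
cat > h.py <<'E'
import numpy as np, cv2
from rig import manip
def snap(n,f):
    c=manip.camera(n); cv2.imwrite('pics/'+f,c['color'][:,:,::-1]); return c
def ray_at(c,px,z):
    K=np.array(c['intrinsics']);R=np.array(c['R']);t=np.array(c['t'])
    d=R.T@np.linalg.solve(K,[px[0],px[1],1]); o=-R.T@t
    return o+d*(z-o[2])/d[2]
def proj(c,X):
    p=np.array(c['intrinsics'])@(np.array(c['R'])@np.array(X)+np.array(c['t'])); return p[:2]/p[2]
E
python3 - <<'E'
from h import *
s=manip.observe(); print(s['t'],s['ee_pos'],s['eef_rot'],s['grip_width'])
for n in('top','scene'):
    c=snap(n,n+'1.png'); print(n,-np.array(c['R']).T@np.array(c['t']))
    for q in('bed','nut','nut_pin','screw_pin','screw_arm','blank','stone','paste'):
        print(q,[(np.round(d['rect']).tolist(),round(d['conf'],2)) for d in manip.spot_in(n,q)])
a=cv2.imread('pics/top1.png');b=cv2.imread('pics/scene1.png')
E
```

```text
0.0 [0.19639457 0.59297569 0.21511244] [[-9.49308741e-01  3.14345082e-01 -2.89260009e-04]
 [ 3.14345208e-01  9.49308119e-01 -1.08912726e-03]
 [-6.77649235e-05 -1.12484553e-03 -9.99999365e-01]] 0.08556333891914587
top [0.50661837 0.00939084 1.04321972]
bed [([342.0, 127.0, 417.0, 228.0], 0.64), ([226.0, 219.0, 297.0, 320.0], 0.56)]
nut [([242.0, 238.0, 261.0, 247.0], 0.72), ([371.0, 156.0, 396.0, 172.0], 0.69)]
nut_pin [([325.0, 258.0, 356.0, 293.0], 0.75), ([242.0, 235.0, 261.0, 246.0], 0.64), ([368.0, 154.0, 398.0, 170.0], 0.62)]
screw_pin [([392.0, 126.0, 418.0, 165.0], 0.8), ([263.0, 238.0, 293.0, 253.0], 0.62)]
screw_arm [([389.0, 126.0, 417.0, 160.0], 0.64), ([261.0, 236.0, 296.0, 252.0], 0.53)]
blank [([190.0, 214.0, 215.0, 234.0], 0.85)]
stone [([261.0, 160.0, 284.0, 190.0], 0.85)]
paste [([326.0, 258.0, 358.0, 292.0], 0.8)]
scene [0.96079033 0.44208465 0.82187692]
bed [([125.0, 163.0, 238.0, 228.0], 0.67), ([278.0, 179.0, 376.0, 254.0], 0.62)]
nut [([150.0, 168.0, 182.0, 196.0], 0.79), ([301.0, 204.0, 324.0, 232.0], 0.62)]
nut_pin [([154.0, 167.0, 184.0, 193.0], 0.77), ([302.0, 211.0, 323.0, 230.0], 0.54), ([265.0, 158.0, 294.0, 186.0], 0.31)]
screw_pin [([129.0, 166.0, 167.0, 187.0], 0.72), ([283.0, 176.0, 318.0, 210.0], 0.55), ([331.0, 258.0, 358.0, 290.0], 0.46)]
screw_arm [([286.0, 178.0, 316.0, 212.0], 0.9), ([128.0, 168.0, 167.0, 185.0], 0.54)]
blank [([331.0, 258.0, 356.0, 290.0], 0.94)]
stone [([232.0, 253.0, 264.0, 277.0], 0.6)]
paste [([266.0, 159.0, 291.0, 185.0], 0.77)]
```

Run:
```python
from h import *
a=cv2.imread('pics/top1.png')[110:330,180:430]; b=cv2.imread('pics/scene1.png')[140:300,110:400]
a=cv2.resize(a,(568,500),interpolation=cv2.INTER_CUBIC); cv2.imwrite('pics/ta.png',a)
b=cv2.resize(b,(797,440),interpolation=cv2.INTER_CUBIC); cv2.imwrite('pics/sb.png',b)
```

```text
(no output)
```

View pics/ta.png

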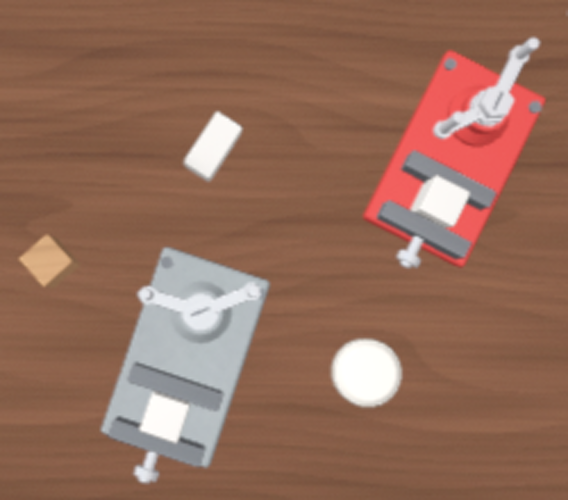

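View pics/sb.png

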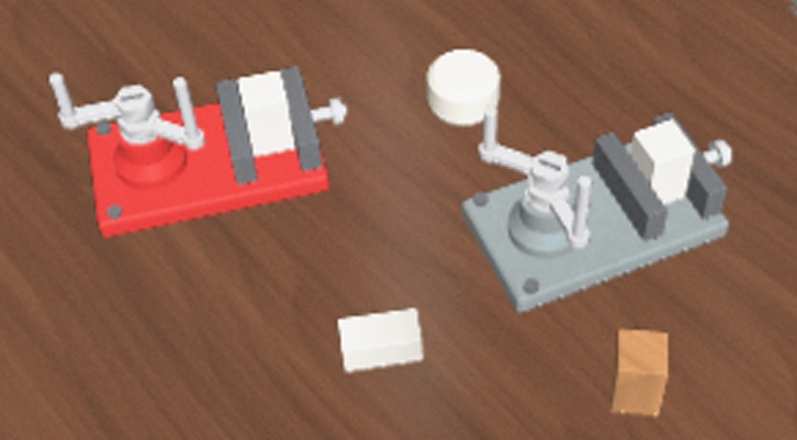

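The top crop shows two beds. The grey one has its head at full-image pixel (268,246), nut pin (245,239) and screw pin (292,238). The red look-alike is at (385,165). By colour I choose the grey bed. The scene crop confirms this: its lower arm carries the pin at (322,206) and its upper arm carries the pin at (288,181).

Run:
```python
from h import *
ct=manip.camera('top');cs=manip.camera('scene')
P=lambda c:np.array(c['intrinsics'])@np.c_[c['R'],c['t']]
def tri(a,b):
    X=cv2.triangulatePoints(P(ct),P(cs),np.float64(a).reshape(2,1),np.float64(b).reshape(2,1)); return (X[:3]/X[3]).ravel()
ta=lambda x,y:(x/2.272+180-.28,y/2.272+110-.28); sb=lambda x,y:(x/2.748+110-.3,y/2.75+140-.3)
n=tri(ta(147,293),sb(583,181)); s=tri(ta(257,290),sb(490,112)); h=tri(ta(200,309),sb(549,164))
print(n,s,h)
for p in(ct,): print([ray_at(ct,ta(*q),z).round(4) for q,z in(((147,293),.135),((254,291),.135),((200,309),.098))])
for v in(n,s): print(np.hypot(*(v-h)[:2]),np.arctan2(*(v-h)[1::-1]))
print('paste',ray_at(ct,(342,275),.04),'blank',ray_at(ct,(202,224),.06),'stone',ray_at(ct,(272,175),.03))
```

```text
[0.52223649 0.06716902 0.13053384] [ 0.52632758 -0.02769098  0.12875602] [0.50948595 0.02134529 0.09885442]
[array([0.5229, 0.0661, 0.135 ]), array([ 0.5265, -0.0261,  0.135 ]), array([0.5102, 0.0206, 0.098 ])]
0.04756459740532446 1.2994095257403038
0.051847813761435026 -1.2399664291939518
paste [ 0.45063802 -0.14015054  0.04      ] blank [0.55352937 0.1613593  0.06      ] stone [0.666475   0.01544119 0.03      ]
```

Emit:
{"method": "drive_tool", "body": {
  "plan": [
    [[-0.497,-0.439,-0.035],[0,0,0.489],1],
    [[-0.497,-0.439,-0.035],[0,0,0.489],1],
    [[-0.497,-0.439,-0.035],[0,0,0.489],1],
    [[-0.497,-0.439,-0.035],[0,0,0.489],1],
    [[-0.497,-0.439,-0.035],[0,0,0.489],1],
    [[-0.497,-0.439,-0.035],[0,0,0.489],1],
    [[-0.497,-0.439,-0.035],[0,0,0.489],1],
    [[-0.497,-0.439,-0.035],[0,0,0.489],1]
  ],
  "force": 20
}}

```text
t: 1.8
ee_pos: [0.3982, 0.2464, 0.2372]
eef_rot: [[-0.045, 0.999, 0.0], [0.999, 0.045, 0.001], [0.001, 0.0, -1.0]]
ft_force: [0.9, 0.4, -0.3]
grip_width: 0.0854
grasp_force: 0.0
```

Emit:
{"method": "drive_tool", "body": {
  "plan": [
    [[-0.232,0.122,-0.013],[0,0,0.1],1],
    [[-0.232,0.122,-0.013],[0,0,0.1],1],
    [[-0.232,0.122,-0.013],[0,0,0.1],1],
    [[-0.232,0.122,-0.013],[0,0,0.1],1],
    [[-0.232,0.122,-0.013],[0,0,0.1],1],
    [[-0.232,0.122,-0.013],[0,0,0.1],1],
    [[-0.232,0.122,-0.013],[0,0,0.1],1],
    [[-0.232,0.122,-0.013],[0,0,0.1],1]
  ]
}}

```text
t: 2.6
ee_pos: [0.5308, 0.0235, 0.2496]
eef_rot: [[0.26, 0.966, -0.001], [0.966, -0.26, 0.0], [0.0, -0.001, -1.0]]
ft_force: [-0.8, 0.5, -0.0]
grip_width: 0.0854
grasp_force: 0.0
```

```bash
cat >> h.py <<'E'
def wray(c,s,px,z):
    K=np.array(c['intrinsics']);v=np.array([(px[0]-K[0,2])/K[0,0],(px[1]-K[1,2])/K[1,1]]);th=np.hypot(*v)
    d=np.r_[v/th*np.sin(th),np.cos(th)]
    H=np.array(c['hand_eye']);R=np.array(s['eef_rot']);o=R@H[:3,3]+s['ee_pos'];d=R@H[:3,:3]@d
    return o+d*(z-o[2])/d[2]
def wproj(c,s,X):
    K=np.array(c['intrinsics']);H=np.array(c['hand_eye']);R=np.array(s['eef_rot'])
    p=H[:3,:3].T@(R.T@(np.array(X)-s['ee_pos'])-H[:3,3]);r=np.hypot(p[0],p[1]);th=np.arctan2(r,p[2])
    return K[0,2]+K[0,0]*th*p[0]/r,K[1,2]+K[1,1]*th*p[1]/r
E
python3 - <<'E'
from h import *
s=manip.observe();print(s['t'],s['ee_pos'],s['joint_positions']);c=snap('wrist','w1.png');print(c['hand_eye'])
for n,X in(('axis',(.510,.021,.098)),('nut',(.5226,.067,.135)),('scr',(.5265,-.027,.135))): print(n,wproj(c,s,X))
E
```

```text
2.6 [0.53080173 0.02345496 0.24956445] [-0.53276149  0.36922738  0.49971472  1.82536628 -0.2075172   0.9993068
 -0.21114018]
[[-4.54613180e-04 -9.46687630e-01 -3.22152640e-01  8.34191630e-02]
 [ 9.99999896e-01 -4.21944548e-04 -1.71233886e-04 -4.68550749e-04]
 [ 2.61744518e-05 -3.22152685e-01  9.46687724e-01 -1.58158615e-01]
 [ 0.00000000e+00  0.00000000e+00  0.00000000e+00  1.00000000e+00]]
axis (np.float64(260.0081930277203), np.float64(196.24985284028938))
nut (np.float64(256.9129932403864), np.float64(154.6363810030098))
scr (np.float64(289.22987398675974), np.float64(250.89746110763272))
```

View pics/w1.png

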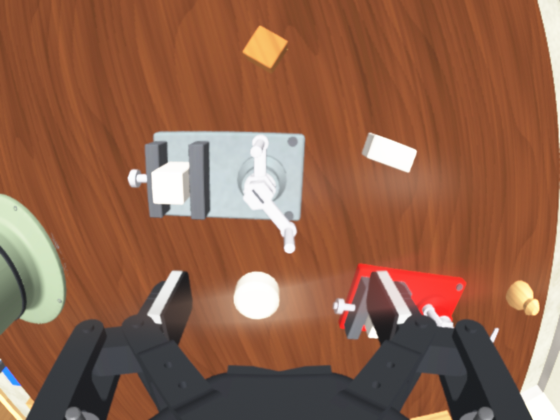

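The wrist view shows the grey bed's nut pin near (260,148), the screw pin top near (289,247) and the head near (261,190). The red bed is at lower right. I'll take one close crop to refine these.

Run:
```python
from h import *
a=cv2.imread('pics/w1.png')[120:270,190:330]; cv2.imwrite('pics/w1c.png',cv2.resize(a,(560,600),interpolation=cv2.INTER_CUBIC))
```

```text
(no output)
```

View pics/w1c.png

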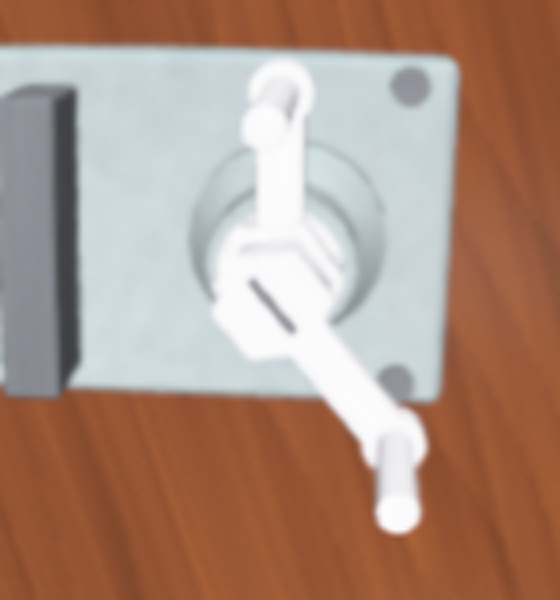

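The crop shows the nut pin top at (256,152), the screw pin top at (289.5,248) and the head slot at (258,196). All three are close to where I predicted.

Run:
```python
from h import *
s=manip.observe();c=manip.camera('wrist')
f=lambda x,y:(190+x/4-.4,120+y/4-.4)
n=wray(c,s,f(264,127),.135);p=wray(c,s,f(398,513),.135);h=wray(c,s,f(273,304),.098);print(n,p,h)
n=(n+[.5226,.0666,.135])/2;p=(p+[.5264,-.0265,.135])/2;h=(h+[.510,.021,.098])/2
from scipy.optimize import least_squares
# axis + angles, radius 50
r=least_squares(lambda v:np.r_[v[:2]-h[:2],v[:2]+.05*np.array([np.cos(v[2]),np.sin(v[2])])-n[:2],v[:2]+.05*np.array([np.cos(v[3]),np.sin(v[3])])-p[:2]],[.51,.02,1.3,-1.24])
print(r.x,r.x[2]-r.x[3],r.fun*1000)
```

```text
[0.5221873  0.07058486 0.135     ] [ 0.52715146 -0.0233555   0.135     ] [0.5080506  0.02276419 0.098     ]
[ 0.50868733  0.02136651  1.2883316  -1.19831244] 2.486644033274562 [-0.33796766 -0.51558653  0.22985736  0.79264547  0.10810811 -0.27705535]
```

Emit:
{"method": "drive_tool", "body": {
  "plan": [
    [[0.042,-0.02,0.05],[0,0,0],-0.3],
    [[0.042,-0.02,0.085],[0,0,0],-0.3],
    [[0.042,-0.02,0.085],[0,0,0],-0.3],
    [[0.042,-0.02,0.085],[0,0,0],-0.3],
    [[0.042,-0.02,0.085],[0,0,0],-0.3],
    [[0.042,-0.02,0.085],[0,0,0],-0.3]
  ]
}}

```text
t: 3.3
ee_pos: [0.5238, 0.068, 0.1665]
eef_rot: [[0.261, 0.965, 0.003], [0.965, -0.261, 0.001], [0.001, 0.002, -1.0]]
ft_force: [0.1, 0.1, -0.5]
grip_width: 0.0301
grasp_force: 0.0
```

Run:
```python
from h import *
s=manip.observe();print(s['t'],s['ee_pos'],s['grip_width']);c=snap('wrist','w2.png');a=cv2.imread('pics/w2.png')[100:420,90:470]
cv2.imwrite('pics/w2c.png',cv2.resize(a,(700,590),interpolation=cv2.INTER_CUBIC))
```

```text
3.3 [0.52378185 0.0680324  0.16652091] 0.030139319169528833
```

View pics/w2c.png

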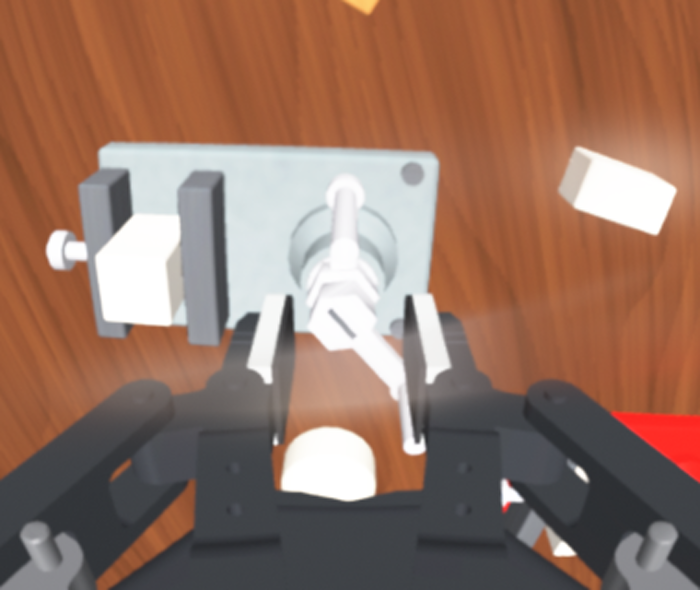

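The nut pin at crop (344,190–250) lies centred between the pads, whose mean is about x=347. I'll go down and compute the swing waypoints.

Emit:
{"method": "drive_tool", "body": {
  "plan": [
    [[0,0,0.025],[0,0,0],-0.3],
    [[0,0,0.049],[0,0,0],-0.3],
    [[0,0,0.049],[0,0,0],-0.3]
  ]
}}

```text
t: 3.65
ee_pos: [0.5219, 0.068, 0.1145]
eef_rot: [[0.261, 0.965, -0.002], [0.965, -0.261, -0.001], [-0.001, -0.002, -1.0]]
ft_force: [-1.3, 0.5, 0.1]
grip_width: 0.0298
grasp_force: 0.0
```

```bash
cat > way.py <<'E'
from h import *
import sys
# print waypoint shifts for nut angles from current pose
A=np.array([.5087,.0214])
s=manip.observe();R=np.array(s['eef_rot']);y0=np.arctan2(R[1,1],R[0,1])
print(s['t'],s['ee_pos'],s['grip_width'],s['ft_force'],y0)
for ph in np.linspace(*map(float,sys.argv[1:3]),8):
    t=np.array([np.sin(ph),-np.cos(ph)]);g=A+.05*np.array([np.cos(ph),np.sin(ph)])+.010*t
    d=R.T@np.r_[g-s['ee_pos'][:2],0]; print(round(ph,3),d.round(4),round(-((ph-np.pi/2)-y0)/np.pi,4))
E
python3 way.py 1.2 0.7
```

```text
3.65 [0.52192197 0.06797784 0.11451346] 0.029756800166028885 [-1.307777    0.47603015  0.13336778] -0.2636171097207768
1.2 [ 0.0002  0.0147 -0.    ] 0.0341
1.129 [-0.001   0.0181 -0.    ] 0.0569
1.057 [-0.0024  0.0214 -0.    ] 0.0796
0.986 [-0.0041  0.0247 -0.    ] 0.1023
0.914 [-0.0061  0.0278 -0.0001] 0.1251
0.843 [-0.0082  0.0307 -0.0001] 0.1478
0.771 [-0.0105  0.0335 -0.0001] 0.1705
0.7 [-0.0131  0.0361 -0.0001] 0.1933
```

Emit:
{"method": "drive_tool", "body": {
  "plan": [
    [[0,0.008,-0.005],[0,0,0.02],-0.3],
    [[0,0.015,-0.005],[0,0,0.034],-0.3],
    [[-0.001,0.018,-0.005],[0,0,0.057],-0.3],
    [[-0.002,0.0215,-0.005],[0,0,0.08],-0.3],
    [[-0.004,0.025,-0.005],[0,0,0.102],-0.3],
    [[-0.006,0.028,-0.005],[0,0,0.125],-0.3],
    [[-0.0105,0.0335,-0.005],[0,0,0.17],-0.3],
    [[-0.013,0.036,-0.005],[0,0,0.193],-0.3]
  ]
}}

```text
t: 4.45
ee_pos: [0.5552, 0.0461, 0.1219]
eef_rot: [[0.768, 0.641, 0.002], [0.641, -0.768, 0.0], [0.001, 0.001, -1.0]]
ft_force: [-0.5, 0.4, -0.2]
grip_width: 0.0296
grasp_force: 0.0
```

```bash
python3 way.py 0.63 0.09
```

```text
4.45 [0.55516891 0.04609884 0.12191783] 0.029643850999658918 [-0.54980318  0.4365608  -0.17817096] -0.8756451255099932
0.63 [-0.0023  0.0024 -0.    ] 0.0207
0.553 [-0.0034  0.0062  0.    ] 0.0453
0.476 [-0.0049  0.0098  0.    ] 0.0698
0.399 [-0.0066  0.0134  0.    ] 0.0944
0.321 [-0.0086  0.0168  0.    ] 0.119
0.244 [-0.0109  0.02    0.    ] 0.1435
0.167 [-0.0134  0.023  -0.    ] 0.1681
0.09 [-0.0161  0.0259 -0.    ] 0.1926
```

Emit:
{"method": "drive_tool", "body": {
  "plan": [
    [[-0.002,0.0025,0.002],[0,0,0.021],-0.3],
    [[-0.0035,0.006,0.002],[0,0,0.045],-0.3],
    [[-0.005,0.01,0.002],[0,0,0.07],-0.3],
    [[-0.0065,0.0135,0.002],[0,0,0.094],-0.3],
    [[-0.0085,0.017,0.002],[0,0,0.119],-0.3],
    [[-0.011,0.02,0.002],[0,0,0.143],-0.3],
    [[-0.0135,0.023,0.002],[0,0,0.168],-0.3],
    [[-0.016,0.026,0.002],[0,0,0.193],-0.3]
  ]
}}

```text
t: 5.25
ee_pos: [0.5594, 0.0162, 0.1199]
eef_rot: [[0.996, 0.091, 0.001], [0.091, -0.996, 0.001], [0.001, -0.001, -1.0]]
ft_force: [0.1, -0.3, -0.5]
grip_width: 0.0299
grasp_force: 0.0
```

Run:
```python
from h import *
s=manip.observe();print(s['t'],s['ee_pos'],s['grip_width'],s['ft_force'])
w=snap('wrist','w3.png');t=snap('top','t3.png')
a=cv2.imread('pics/w3.png')[90:420,100:460]; b=cv2.imread('pics/t3.png')[200:300,210:330]
o=np.hstack([cv2.resize(a,(436,400),interpolation=2),cv2.resize(b,(360,300),interpolation=2)[:, :] if 0 else cv2.copyMakeBorder(cv2.resize(b,(360,300),interpolation=2),0,100,0,0,0)])
cv2.imwrite('pics/c3.png',o)
```

```text
5.25 [0.55944408 0.01621313 0.11989477] 0.029930190211452892 [ 0.05537028 -0.3102104  -0.51659625]
```

View pics/c3.png

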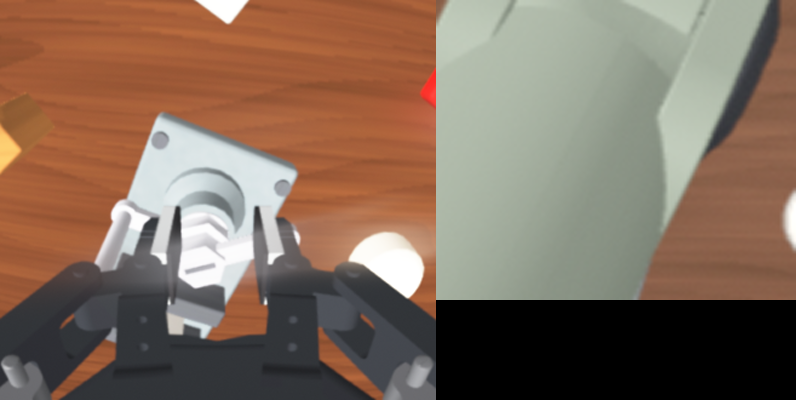

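The swing missed: the nut arm still sits at its old angle, with its pin at the left of crop (125,210)→(108,270), outside the left finger. I'll check the geometry against my estimates.

Run:
```python
from h import *
s=manip.observe();c=manip.camera('wrist')
A=np.array([.5087,.0214])
for ph in(1.288,-1.198,1.1,.9):
  for z in(.074,.1,.135): 
    p=np.array(wproj(c,s,[*(A+.05*np.array([np.cos(ph),np.sin(ph)])),z])); print(ph,z,p.round(1),((p-[100,90])*1.212).round(0))
p=np.array(wproj(c,s,[*A,.098]));print('head',(p-[100,90])*1.212)
T=np.array(s['ee_pos']);R=np.array(s['eef_rot'])
for w in(-.015,.015):
  for zz in(0,.014,-.005): p=np.array(wproj(c,s,T+R@[0,w,zz]));print('pad',w,zz,((p-[100,90])*1.212).round(0))
# w2: where should pin/pad have been
s2=dict(s);s2['ee_pos']=np.array([.5238,.068,.1665]);s2['eef_rot']=[[.261,.965,.003],[.965,-.261,.001],[.001,.002,-1]]
for X in((.5226,.0694,.074),(.5226,.0694,.135),tuple(np.array(s2['ee_pos'])+[0,0,-.014]),tuple(s2['ee_pos'])):
  p=np.array(wproj(c,s2,X));print('w2c',((p-[90,100])*1.842).round(0))
```

```text
1.288 0.074 [201.9 268.2] [124. 216.]
1.288 0.1 [193.8 287.1] [114. 239.]
1.288 0.135 [180.2 319.1] [ 97. 278.]
-1.198 0.074 [331.8 274.2] [281. 223.]
-1.198 0.1 [337.4 293.8] [288. 247.]
-1.198 0.135 [346.6 327.1] [299. 287.]
1.1 0.074 [206.5 258.2] [129. 204.]
1.1 0.1 [198.5 276.4] [119. 226.]
1.1 0.135 [185.1 307.8] [103. 264.]
0.9 0.074 [214.  248.4] [138. 192.]
0.9 0.1 [206.5 266.1] [129. 213.]
0.9 0.135 [193.9 296.7] [114. 251.]
head [199.63579184 266.2810435 ]
pad -0.015 0 [185. 206.]
pad -0.015 0.014 [187. 192.]
pad -0.015 -0.005 [184. 211.]
pad 0.015 0 [251. 206.]
pad 0.015 0.014 [249. 192.]
pad 0.015 -0.005 [252. 211.]
w2c [345. 195.]
w2c [345. 249.]
w2c [349. 274.]
w2c [349. 295.]
```

Run:
```python
from h import *
s=manip.observe();c=manip.camera('wrist');T=np.array(s['ee_pos']);R=np.array(s['eef_rot'])
for x in(-.011,0,.011):
  for zz in(.014,.007,0,-.007,-.014):
    q=lambda w:((np.array(wproj(c,s,T+R@[x,w,zz]))-[100,90])*1.212).round(0)
    print(x,zz,q(-.015),q(.015),q(-.0295))
a=cv2.imread('pics/w3.png')[240:360,160:350]; cv2.imwrite('pics/w3c.png',cv2.resize(a,(798,504),interpolation=2))
```

```text
-0.011 0.014 [188. 212.] [248. 212.] [159. 212.]
-0.011 0.007 [187. 219.] [249. 219.] [157. 219.]
-0.011 0 [186. 227.] [250. 227.] [155. 226.]
-0.011 -0.007 [184. 234.] [251. 234.] [153. 234.]
-0.011 -0.014 [183. 243.] [252. 243.] [150. 242.]
0 0.014 [187. 192.] [249. 192.] [157. 192.]
0 0.007 [186. 199.] [250. 199.] [155. 199.]
0 0 [185. 206.] [251. 206.] [153. 205.]
0 -0.007 [183. 213.] [252. 213.] [151. 213.]
0 -0.014 [182. 221.] [254. 221.] [148. 221.]
0.011 0.014 [186. 171.] [249. 171.] [156. 171.]
0.011 0.007 [185. 177.] [251. 177.] [154. 177.]
0.011 0 [184. 184.] [252. 184.] [151. 183.]
0.011 -0.007 [183. 191.] [253. 191.] [149. 190.]
0.011 -0.014 [181. 198.] [255. 198.] [146. 197.]
```

View pics/w3c.png

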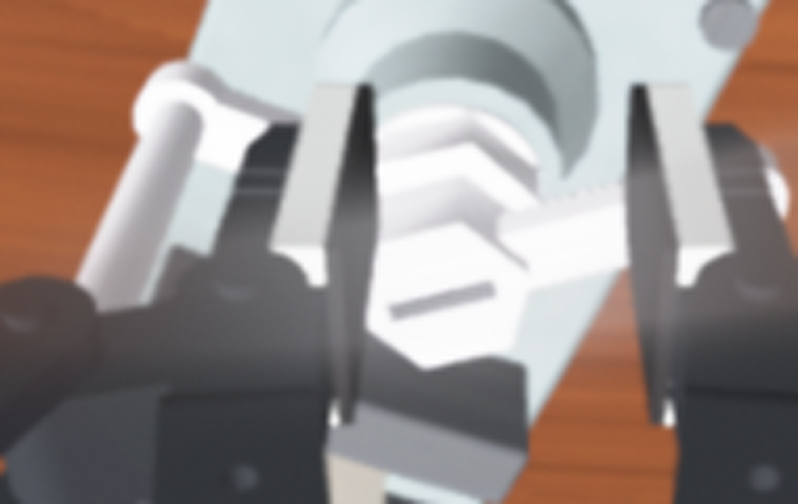

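In this crop the fingertip corners are at (372,85) and (378,220). That puts the tips about 18 mm behind the reported TCP, so they passed over the pin. I'll cross-check with the scene camera.

Run:
```python
from h import *
s=manip.observe();c=snap('scene','s4.png');T=np.array(s['ee_pos']);R=np.array(s['eef_rot'])
a=cv2.imread('pics/s4.png')[110:260,220:420]; cv2.imwrite('pics/s4c.png',cv2.resize(a,(800,600),interpolation=2))
q=lambda X:((proj(c,X)-[220,110])*4).round(0)
for y in(-.015,.015):
  for x in(-.011,.011): print(x,y,q(T+R@[x,y,.014]),q(T+R@[x,y,-.018]))
A=np.array([.5087,.0214])
for ph in(1.288,1.18,-1.198): print(ph,[q([*(A+.05*np.array([np.cos(ph),np.sin(ph)])),z]) for z in(.074,.135)])
```

```text
-0.011 -0.015 [315. 397.] [317. 355.]
0.011 -0.015 [286. 422.] [287. 381.]
-0.011 0.015 [271. 366.] [272. 324.]
0.011 0.015 [242. 390.] [242. 349.]
1.288 [array([400., 455.]), array([408., 379.])]
1.18 [array([390., 458.]), array([398., 382.])]
-1.198 [array([270., 354.]), array([271., 276.])]
```

View pics/s4c.png

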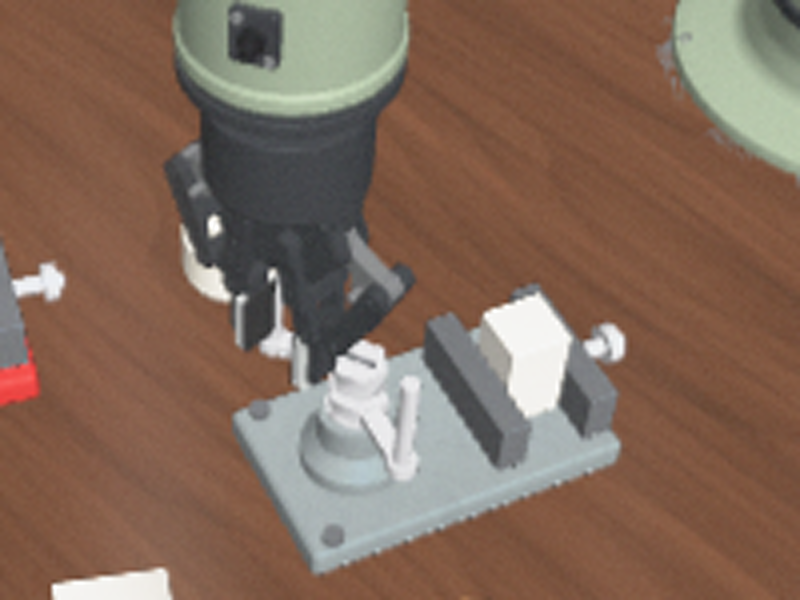

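The nut pin (410,380) hasn't moved, and the fingertips at (240,348) and (300,385) confirm that the tips are about 18 mm behind the reported TCP. I'll go back over the pin and reach lower this time.

Emit:
{"method": "drive_tool", "body": {
  "plan": [
    [[0,0,-0.02],[0,0,-0.02],-0.3],
    [[-0.032,-0.056,-0.02],[0,0,-0.385],-0.3],
    [[-0.032,-0.056,-0.02],[0,0,-0.385],-0.3],
    [[-0.032,-0.056,-0.02],[0,0,-0.385],-0.3],
    [[-0.032,-0.056,-0.02],[0,0,-0.385],-0.3],
    [[-0.032,-0.056,-0.02],[0,0,-0.385],-0.3],
    [[-0.032,-0.056,-0.02],[0,0,-0.385],-0.3],
    [[-0.032,-0.056,-0.02],[0,0,-0.385],-0.3]
  ]
}}

```text
t: 6.3
ee_pos: [0.5218, 0.0693, 0.1392]
eef_rot: [[0.347, 0.938, 0.001], [0.938, -0.347, 0.0], [0.0, 0.001, -1.0]]
ft_force: [-0.7, 0.4, -0.3]
grip_width: 0.0297
grasp_force: 0.0
```

Emit:
{"method": "drive_tool", "body": {
  "plan": [
    [[0,0,0],[0,0,-0.04],-0.3],
    [[0,0,0],[0,0,-0.04],-0.3]
  ]
}}

```text
t: 6.5
ee_pos: [0.5218, 0.0691, 0.1393]
eef_rot: [[0.232, 0.973, 0.001], [0.973, -0.232, 0.001], [0.001, 0.001, -1.0]]
ft_force: [0.5, 0.1, 0.6]
grip_width: 0.0298
grasp_force: 0.0
```

```bash
python3 way.py 1.2 0.7
```

```text
6.5 [0.52184787 0.06907371 0.13926365] 0.029818355183317546 [0.53652131 0.11492304 0.64327636] -0.2337516754117765
1.2 [-0.0013  0.015   0.    ] 0.0436
1.129 [-0.0026  0.0184  0.    ] 0.0664
1.057 [-0.0041  0.0217  0.    ] 0.0891
0.986 [-0.0059  0.0248  0.    ] 0.1118
0.914 [-0.0079  0.0279  0.    ] 0.1346
0.843 [-0.0101  0.0308  0.    ] 0.1573
0.771 [-0.0126  0.0335  0.    ] 0.18
0.7 [-0.0152  0.036   0.    ] 0.2028
```

Emit:
{"method": "drive_tool", "body": {
  "plan": [
    [[0,0,0.015],[0,0,0],-0.3],
    [[0,0,0.03],[0,0,0],-0.3],
    [[0,0,0.047],[0,0,0],-0.3],
    [[0,0,0.047],[0,0,0],-0.3]
  ]
}}

```text
t: 6.9
ee_pos: [0.5207, 0.069, 0.0904]
eef_rot: [[0.238, 0.971, -0.002], [0.971, -0.238, -0.001], [-0.001, -0.002, -1.0]]
ft_force: [-0.4, 0.5, -0.1]
grip_width: 0.0295
grasp_force: 0.0
```

Emit:
{"method": "drive_tool", "body": {
  "plan": [
    [[0,0.008,0],[0,0,0.02],-0.3],
    [[-0.001,0.015,0],[0,0,0.044],-0.3],
    [[-0.0025,0.0185,0],[0,0,0.066],-0.3],
    [[-0.004,0.0215,0],[0,0,0.089],-0.3],
    [[-0.006,0.025,0],[0,0,0.112],-0.3],
    [[-0.008,0.028,0],[0,0,0.135],-0.3],
    [[-0.0125,0.0335,0],[0,0,0.18],-0.3],
    [[-0.015,0.036,0],[0,0,0.203],-0.3]
  ]
}}

```text
t: 7.7
ee_pos: [0.5536, 0.0459, 0.0928]
eef_rot: [[0.772, 0.635, 0.001], [0.635, -0.772, 0.0], [0.001, 0.0, -1.0]]
ft_force: [0.1, 0.2, 0.2]
grip_width: 0.0296
grasp_force: 0.3
```

```bash
python3 way.py 0.63 0.09; python3 -c "
from h import *
s=manip.observe();c=manip.camera('wrist');cv2.imwrite('pics/w5.png',c['color'][:,:,::-1])
print(s['ft_force'],s['grasp_force'])"
```

```text
7.7 [0.55364155 0.04594915 0.0927771 ] 0.029571549836860677 [0.1227398  0.15545859 0.18059616] -0.8826291151451058
0.63 [-0.001   0.0033  0.    ] 0.0185
0.553 [-0.0021  0.0071  0.    ] 0.0431
0.476 [-0.0035  0.0107  0.    ] 0.0676
0.399 [-0.0052  0.0143  0.    ] 0.0922
0.321 [-0.0072  0.0177 -0.    ] 0.1167
0.244 [-0.0094  0.0209 -0.    ] 0.1413
0.167 [-0.0119  0.024  -0.    ] 0.1658
0.09 [-0.0146  0.0268 -0.    ] 0.1904
[0.1227398  0.15545859 0.18059616] 0.34025768749415874
```

Emit:
{"method": "drive_tool", "body": {
  "plan": [
    [[-0.001,0.0035,0],[0,0,0.019],-0.3],
    [[-0.002,0.007,0],[0,0,0.043],-0.3],
    [[-0.0035,0.0105,0],[0,0,0.068],-0.3],
    [[-0.005,0.0145,0],[0,0,0.092],-0.3],
    [[-0.007,0.0175,0],[0,0,0.117],-0.3],
    [[-0.0095,0.021,0],[0,0,0.141],-0.3],
    [[-0.012,0.024,0],[0,0,0.166],-0.3],
    [[-0.0145,0.027,0],[0,0,0.19],-0.3]
  ]
}}

```text
t: 8.55
ee_pos: [0.5595, 0.0163, 0.0926]
eef_rot: [[0.995, 0.096, 0.001], [0.096, -0.995, 0.001], [0.001, -0.001, -1.0]]
ft_force: [-0.5, 1.9, -0.4]
grip_width: 0.0301
grasp_force: 0.3
```

Run:
```python
from h import *
s=manip.observe();c=snap('wrist','w6.png');d=snap('scene','s6.png');T=np.array(s['ee_pos']);R=np.array(s['eef_rot']);print(s['t'],T,s['ft_force'],s['grasp_force'])
a=cv2.imread('pics/w6.png')[240:400,160:350];b=cv2.imread('pics/s6.png')[150:250,260:400]
k=cv2.resize(a,(475,400),interpolation=2);m=cv2.copyMakeBorder(cv2.resize(b,(322,230),interpolation=2),0,170,0,0,0)
cv2.imwrite('pics/c6.png',np.hstack([k,m]))
A=np.array([.5087,.0214])
for ph in(.2,.08,0,-.1,-.2,-1.198,-1.1):
    X=lambda z:[*(A+.05*np.array([np.cos(ph),np.sin(ph)])),z]
    print(ph,[((np.array(wproj(c,s,X(z)))-[160,240])*2.5).round() for z in(.074,.094,.135)],[((proj(d,X(z))-[260,150])*2.3+[475,0]).round() for z in(.074,.135)])
```

```text
8.55 [0.55946518 0.01632562 0.09259014] [-0.52667222  1.9334998  -0.438828  ] 0.3206910565495491
0.2 [array([236.,  15.]), array([230.,  54.]), array([212., 163.])] [array([555., 165.]), array([557., 121.])]
0.08 [array([261.,  14.]), array([257.,  53.]), array([247., 162.])] [array([550., 162.]), array([551., 118.])]
0 [array([278.,  15.]), array([276.,  54.]), array([270., 164.])] [array([547., 159.]), array([548., 115.])]
-0.1 [array([299.,  18.]), array([298.,  57.]), array([298., 167.])] [array([543., 156.]), array([544., 112.])]
-0.2 [array([319.,  22.]), array([321.,  62.]), array([326., 173.])] [array([540., 152.]), array([541., 108.])]
-1.198 [array([445., 138.]), array([457., 183.]), array([490., 301.])] [array([538., 112.]), array([539.,  67.])]
-1.1 [array([440., 123.]), array([453., 168.]), array([485., 286.])] [array([536., 115.]), array([537.,  71.])]
```

View pics/c6.png

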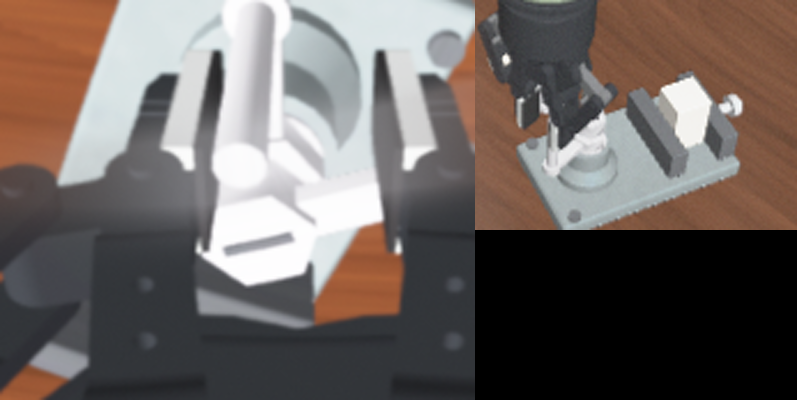

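The nut pin is now caged, with its top at (240,165), which is about 0.10 rad, so the pins are roughly 60 mm apart. I'll nudge it slightly further, lift and open.

Emit:
{"method": "drive_tool", "body": {
  "plan": [
    [[0,0.0015,0],[0,0,0.007],-0.3],
    [[0,0.003,0],[0,0,0.013],-0.3],
    [[0,0.003,0],[0,0,0.013],-0.3],
    [[0,0.0,-0.03],[0,0,0.013],-0.3],
    [[0,0.0,-0.067],[0,0,0.013],1],
    [[0,0.0,-0.067],[0,0,0.1],1],
    [[0,0.0,-0.067],[0,0,0.21],1],
    [[0,0.0,-0.067],[0,0,0.21],1]
  ]
}}

```text
t: 9.45
ee_pos: [0.5593, 0.0161, 0.1592]
eef_rot: [[0.922, -0.387, 0.001], [-0.387, -0.922, 0.0], [0.0, -0.001, -1.0]]
ft_force: [0.9, -1.0, 0.2]
grip_width: 0.0847
grasp_force: 0.0
```

Run:
```python
from h import *
s=manip.observe();c=manip.camera('wrist');T=np.array(s['ee_pos']);R=np.array(s['eef_rot']);print(s['t'],T,s['grip_width'])
cv2.imwrite('pics/w7.png',c['color'][:,:,::-1])
for zz in(-.01,-.02,-.03,-.04): print(zz,[np.round(wproj(c,s,T+R@[.011,w,zz])) for w in(-.0427,.0427)])
A=np.array([.5087,.0214]);u=lambda p:A+.05*np.array([np.cos(p),np.sin(p)])
print('pins',[np.round(wproj(c,s,[*u(p),.135])) for p in(.05,-1.198)])
sc,n=u(-1.198),u(.05);m=(sc+n)/2;yw=np.arctan2(*(n-sc)[::-1])
y0=np.arctan2(R[1,1],R[0,1]);print(m,yw,y0,R.T@np.r_[m-T[:2],0],-(yw-np.pi-y0)/np.pi)
```

```text
9.45 [0.55932101 0.0161084  0.15915395] 0.08472510042073556
-0.01 [array([197., 249.]), array([362., 249.])]
-0.02 [array([192., 257.]), array([367., 258.])]
-0.03 [array([187., 267.]), array([372., 267.])]
-0.04 [array([181., 278.]), array([377., 278.])]
pins [array([268., 247.]), array([358., 260.])]
[ 0.54277428 -0.00063333] 0.9967963267948967 -1.9681062475800577 [-8.77978613e-03  2.18402094e-02 -1.78614632e-05] 0.05624219900468027
```

Emit:
{"method": "drive_tool", "body": {
  "plan": [
    [[-0.009,0.022,0],[0,0,0.056],1],
    [[-0.009,0.022,0],[0,0,0.056],1],
    [[-0.009,0.022,0],[0,0,0.056],1]
  ]
}}

```text
t: 9.8
ee_pos: [0.5425, -0.001, 0.1588]
eef_rot: [[0.844, -0.536, -0.0], [-0.536, -0.844, -0.0], [-0.0, 0.0, -1.0]]
ft_force: [-0.4, 0.5, 0.6]
grip_width: 0.0855
grasp_force: 0.0
```

Run:
```python
from h import *
s=manip.observe();c=snap('wrist','w8.png');T=np.array(s['ee_pos']);R=np.array(s['eef_rot']);print(s['t'],T,s['grip_width'])
a=cv2.imread('pics/w8.png')[170:330,160:400];cv2.imwrite('pics/w8c.png',cv2.resize(a,(800,533),interpolation=2))
A=np.array([.5087,.0214]);u=lambda p:A+.05*np.array([np.cos(p),np.sin(p)])
for p in(.05,-1.198): print('pins',[((np.array(wproj(c,s,[*u(p),z]))-[160,170])*3.333).round() for z in(.08,.135)])
```

```text
9.8 [ 0.54246399 -0.00097745  0.15876717] 0.08548832476074528
pins [array([270., 139.]), array([237., 236.])]
pins [array([521., 141.]), array([552., 239.])]
```

View pics/w8c.png

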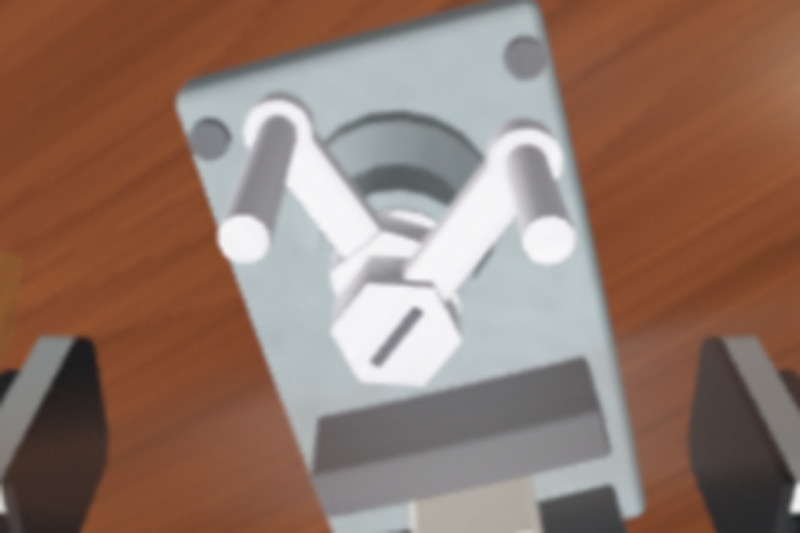

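The nut pin top is at (244,239) and the screw pin top at (548,240). They're centred between the open fingers and about 57 mm apart, which matches the prediction. I'll descend and start closing.

Emit:
{"method": "drive_tool", "body": {
  "plan": [
    [[0,0,0.03],[0,0,0],1],
    [[0,0,0.06],[0,0,0],1],
    [[0,0,0.079],[0,0,0],1],
    [[0,0,0.079],[0,0,0],0.8],
    [[0,0,0.079],[0,0,0],0.65],
    [[0,0,0.079],[0,0,0],0.65],
    [[0,0,0.079],[0,0,0],0.65]
  ],
  "force": 20
}}

```text
t: 10.55
ee_pos: [0.5431, -0.0008, 0.0807]
eef_rot: [[0.843, -0.537, 0.001], [-0.537, -0.843, 0.0], [0.001, -0.001, -1.0]]
ft_force: [-0.1, 0.4, 0.8]
grip_width: 0.0705
grasp_force: 0.0
```

```bash
cat > st.py <<'E'
from rig import manip; import numpy as np
s=manip.observe();R=np.array(s['eef_rot']);print(s['t'],np.round(s['ee_pos'],4),'Ftool',(R.T@s['ft_force']).round(2),'Mz',(R.T@s['wrist_torque']).round(3),round(s['grip_width'],5),round(s['grasp_force'],2))
E
python3 st.py
```

```text
10.55 [ 0.5431 -0.0008  0.0807] Ftool [-0.3  -0.28 -0.78] Mz [-0.02  -0.042 -0.073] 0.07055 0.0
```

Emit:
{"method": "drive_tool", "body": {
  "plan": [
    [[0,0,0],[0,0,0],0.62],
    [[0,0,0],[0,0,0],0.6],
    [[0,0,0],[0,0,0],0.58],
    [[0,0,0],[0,0,0],0.58],
    [[0,0,0],[0,0,0],0.58]
  ]
}}

```text
t: 11.05
ee_pos: [0.5425, -0.001, 0.0798]
eef_rot: [[0.843, -0.538, -0.0], [-0.538, -0.843, -0.0], [0.0, 0.0, -1.0]]
ft_force: [-0.4, -0.4, -0.1]
grip_width: 0.0675
grasp_force: 0.0
```

```bash
python3 st.py
```

```text
11.05 [ 0.5425 -0.001   0.0798] Ftool [-0.16  0.52  0.08] Mz [0.01  0.007 0.006] 0.06755 0.0
```

Emit:
{"method": "drive_tool", "body": {
  "plan": [
    [[0,0.0,0],[0,0,0],0.56],
    [[0,0.0,0],[0,0,0],0.56],
    [[0,0.0004,0],[0,0,0],0.54],
    [[0,0.0004,0],[0,0,0],0.54]
  ]
}}

```text
t: 11.45
ee_pos: [0.5424, -0.0013, 0.0798]
eef_rot: [[0.843, -0.538, 0.0], [-0.538, -0.843, 0.0], [0.0, -0.0, -1.0]]
ft_force: [1.7, 0.2, 0.0]
grip_width: 0.0658
grasp_force: 0.3
```

Emit:
{"method": "drive_tool", "body": {
  "plan": [
    [[0,0.0004,0],[0,0,0],0.52],
    [[0,0.0004,0],[0,0,0],0.52],
    [[0,0.0004,0],[0,0,0],0.52]
  ]
}}

```text
t: 11.75
ee_pos: [0.542, -0.0016, 0.0797]
eef_rot: [[0.843, -0.538, -0.0], [-0.538, -0.843, 0.0], [-0.0, 0.0, -1.0]]
ft_force: [1.9, -0.8, -0.3]
grip_width: 0.0647
grasp_force: 0.4
```

```bash
python3 st.py
```

```text
11.75 [ 0.542  -0.0016  0.0797] Ftool [ 1.99 -0.32  0.32] Mz [ 0.154  0.063 -0.031] 0.06467 0.39
```

Emit:
{"method": "drive_tool", "body": {
  "plan": [
    [[0,0.0004,0],[0,0,0.004],0.5],
    [[0,0.0004,0],[0,0,0.004],0.5],
    [[0,0.0008,0],[0,0,0.008],0.48],
    [[0,0.0008,0],[0,0,0.008],0.48]
  ]
}}

```text
t: 12.15
ee_pos: [0.5416, -0.0022, 0.0797]
eef_rot: [[0.829, -0.559, -0.0], [-0.559, -0.829, 0.0], [-0.0, 0.0, -1.0]]
ft_force: [-0.6, 0.0, -0.1]
grip_width: 0.0633
grasp_force: 0.1
```

Emit:
{"method": "drive_tool", "body": {
  "plan": [
    [[0,0.0004,0],[0,0,0.004],0.46],
    [[0,0.0004,0],[0,0,0.004],0.46],
    [[0,0.0008,0],[0,0,0.008],0.44],
    [[0,0.0008,0],[0,0,0.008],0.44]
  ]
}}

```text
t: 12.55
ee_pos: [0.5411, -0.0029, 0.0797]
eef_rot: [[0.814, -0.58, -0.0], [-0.58, -0.814, 0.0], [-0.0, 0.0, -1.0]]
ft_force: [0.1, -0.1, 0.3]
grip_width: 0.0616
grasp_force: 0.2
```

```bash
python3 st.py
```

```text
12.55 [ 0.5411 -0.0029  0.0797] Ftool [ 0.15  0.07 -0.3 ] Mz [-0.04   0.06   0.016] 0.06163 0.18
```

Emit:
{"method": "drive_tool", "body": {
  "plan": [
    [[0,0.0004,0],[0,0,0.004],0.42],
    [[0,0.0004,0],[0,0,0.004],0.42],
    [[0,0.0008,0],[0,0,0.008],0.4],
    [[0,0.0008,0],[0,0,0.008],0.4]
  ]
}}

```text
t: 12.95
ee_pos: [0.5407, -0.0036, 0.0797]
eef_rot: [[0.8, -0.6, -0.0], [-0.6, -0.8, 0.0], [-0.0, 0.0, -1.0]]
ft_force: [-0.2, -0.3, 0.6]
grip_width: 0.0598
grasp_force: 0.3
```

Emit:
{"method": "drive_tool", "body": {
  "plan": [
    [[0,0.0004,0],[0,0,0.004],0.38],
    [[0,0.0004,0],[0,0,0.004],0.38],
    [[0,0.0008,0],[0,0,0.008],0.36],
    [[0,0.0008,0],[0,0,0.008],0.36]
  ]
}}

```text
t: 13.35
ee_pos: [0.5402, -0.0042, 0.0797]
eef_rot: [[0.784, -0.62, -0.0], [-0.62, -0.784, 0.0], [-0.0, -0.0, -1.0]]
ft_force: [0.4, -0.5, 0.9]
grip_width: 0.0577
grasp_force: 0.3
```

```bash
python3 st.py
```

```text
13.35 [ 0.5402 -0.0042  0.0797] Ftool [ 0.6   0.18 -0.92] Mz [-0.079 -0.024  0.039] 0.05767 0.31
```

Emit:
{"method": "drive_tool", "body": {
  "plan": [
    [[0.001,0.0004,0],[0,0,0.004],0.34],
    [[0.001,0.0004,0],[0,0,0.004],0.34],
    [[0.002,0.0008,0],[0,0,0.008],0.32],
    [[0.002,0.0008,0],[0,0,0.008],0.32]
  ]
}}

```text
t: 13.75
ee_pos: [0.5409, -0.0056, 0.0796]
eef_rot: [[0.769, -0.64, -0.001], [-0.64, -0.769, 0.001], [-0.001, -0.0, -1.0]]
ft_force: [-4.7, 4.6, 2.6]
grip_width: 0.0564
grasp_force: 5.1
```

Emit:
{"method": "drive_tool", "body": {
  "plan": [
    [[0.001,0.0004,0],[0,0,0.004],0.3],
    [[0.001,0.0004,0],[0,0,0.004],0.3],
    [[0.002,0.0008,0],[0,0,0.008],0.28],
    [[0.002,0.0008,0],[0,0,0.008],0.28]
  ]
}}

```text
t: 14.15
ee_pos: [0.5418, -0.0073, 0.0796]
eef_rot: [[0.752, -0.659, -0.001], [-0.659, -0.752, 0.001], [-0.002, -0.0, -1.0]]
ft_force: [-5.3, 5.5, 3.2]
grip_width: 0.0548
grasp_force: 6.5
```

```bash
python3 st.py
```

```text
14.15 [ 0.5418 -0.0073  0.0796] Ftool [-7.62 -0.66 -3.19] Mz [ 0.185 -1.541  0.079] 0.0548 6.46
```

Emit:
{"method": "drive_tool", "body": {
  "plan": [
    [[-0.0005,0,0],[0,0,0],0.28],
    [[-0.001,0,0],[0,0,0],0.28],
    [[-0.0015,0,0],[0,0,0],0.28]
  ]
}}

```text
t: 14.45
ee_pos: [0.5415, -0.007, 0.0799]
eef_rot: [[0.753, -0.659, 0.001], [-0.659, -0.753, 0.0], [0.0, -0.0, -1.0]]
ft_force: [0.2, 1.6, 3.1]
grip_width: 0.055
grasp_force: 6.6
```

```bash
python3 st.py
```

```text
14.45 [ 0.5415 -0.007   0.0799] Ftool [-0.94 -1.31 -3.05] Mz [ 0.351 -0.169 -0.02 ] 0.05502 6.61
```

Emit:
{"method": "drive_tool", "body": {
  "plan": [
    [[0,0.0002,0],[0,0,0.002],0.27],
    [[0,0.0004,0],[0,0,0.003],0.26],
    [[0,0.0004,0],[0,0,0.003],0.26]
  ]
}}

```text
t: 14.75
ee_pos: [0.5414, -0.0075, 0.08]
eef_rot: [[0.746, -0.666, 0.001], [-0.666, -0.746, -0.0], [0.001, -0.0, -1.0]]
ft_force: [1.0, 2.3, 4.6]
grip_width: 0.0543
grasp_force: 8.0
```

```bash
python3 st.py
```

```text
14.75 [ 0.5414 -0.0075  0.08  ] Ftool [-0.79 -2.39 -4.65] Mz [ 0.5   -0.113 -0.032] 0.05426 8.04
```

Emit:
{"method": "drive_tool", "body": {
  "plan": [
    [[0,0,-0.0004],[0,0,0.002],0.25],
    [[0,0,-0.0006],[0,0,0.003],0.24],
    [[0,0,-0.0006],[0,0,0.003],0.24]
  ]
}}

```text
t: 15.05
ee_pos: [0.5412, -0.0076, 0.0804]
eef_rot: [[0.74, -0.673, 0.0], [-0.673, -0.74, -0.0], [0.001, 0.0, -1.0]]
ft_force: [1.3, -0.0, 2.7]
grip_width: 0.0532
grasp_force: 9.2
```

```bash
python3 st.py
```

```text
15.05 [ 0.5412 -0.0076  0.0804] Ftool [ 1.01 -0.87 -2.72] Mz [ 0.231  0.344 -0.124] 0.05319 9.2
```

Emit:
{"method": "drive_tool", "body": {
  "plan": [
    [[0,0.0001,-0.0002],[0,0,0.002],0.23],
    [[0,0.0002,-0.0004],[0,0,0.003],0.22],
    [[0,0.0002,-0.0004],[0,0,0.003],0.22]
  ]
}}

```text
t: 15.35
ee_pos: [0.5409, -0.0077, 0.0808]
eef_rot: [[0.733, -0.68, 0.0], [-0.68, -0.733, -0.0], [0.001, 0.0, -1.0]]
ft_force: [2.3, -3.0, 0.6]
grip_width: 0.0526
grasp_force: 10.5
```

```bash
python3 st.py
```

```text
15.35 [ 0.5409 -0.0077  0.0808] Ftool [ 3.68  0.65 -0.59] Mz [ 0.038  0.791 -0.095] 0.05262 10.47
```

Emit:
{"method": "drive_tool", "body": {
  "plan": [
    [[0.0004,0.0002,0],[0,0,0.001],0.21],
    [[0.0006,0.0003,0],[0,0,0.002],0.2],
    [[0.0006,0.0003,0],[0,0,0.002],0.2]
  ]
}}

```text
t: 15.65
ee_pos: [0.541, -0.0082, 0.0808]
eef_rot: [[0.729, -0.684, -0.0], [-0.684, -0.729, -0.0], [-0.0, 0.0, -1.0]]
ft_force: [0.8, -2.3, 4.6]
grip_width: 0.0513
grasp_force: 12.0
```

```bash
python3 st.py
```

```text
15.65 [ 0.541  -0.0082  0.0808] Ftool [ 2.18  1.15 -4.63] Mz [-0.201  0.482 -0.083] 0.05133 12.02
```

Emit:
{"method": "drive_tool", "body": {
  "plan": [
    [[0,0,0],[0,0,0],0.2],
    [[0,0,0],[0,0,0],0.2],
    [[0,0,0],[0,0,0],0.2],
    [[0,0,0],[0,0,0],0.2],
    [[0,0,0],[0,0,0],0.2]
  ]
}}

```text
t: 16.15
ee_pos: [0.5411, -0.0082, 0.0808]
eef_rot: [[0.729, -0.684, 0.0], [-0.684, -0.729, -0.0], [0.0, 0.0, -1.0]]
ft_force: [-0.7, -3.9, 3.8]
grip_width: 0.0511
grasp_force: 12.3
```

Emit:
{"method": "drive_tool", "body": {
  "plan": [
    [[0,0,0],[0,0,0],0.22],
    [[0,0,0],[0,0,0],0.25],
    [[0,0,0],[0,0,0],0.3],
    [[0,0,0],[0,0,0],0.4],
    [[0,0,0],[0,0,0],0.55],
    [[0,0,0],[0,0,0],0.6],
    [[0,0,0],[0,0,0],0.6]
  ]
}}

```text
t: 16.85
ee_pos: [0.541, -0.008, 0.0808]
eef_rot: [[0.729, -0.684, -0.0], [-0.684, -0.729, 0.0], [-0.0, 0.0, -1.0]]
ft_force: [0.5, -0.3, 0.1]
grip_width: 0.0685
grasp_force: 0.0
```

Emit:
{"method": "drive_tool", "body": {
  "plan": [
    [[0,0,-0.02],[0,0,0],0.6],
    [[0,0,-0.05],[0,0,0],0.6],
    [[0,0,-0.1],[0,0,0],0.6],
    [[0,0,-0.1],[0,0,0],0.6],
    [[0,0,-0.1],[0,0,0],0.6]
  ]
}}

```text
t: 17.35
ee_pos: [0.5414, -0.0077, 0.1814]
eef_rot: [[0.73, -0.684, 0.001], [-0.684, -0.73, 0.001], [0.001, -0.002, -1.0]]
ft_force: [-0.1, 0.6, -0.4]
grip_width: 0.0682
grasp_force: 0.0
```

Run:
```python
from h import *
s=manip.observe();c=snap('wrist','w9.png');T=np.array(s['ee_pos']);print(s['t'],T,s['grip_width'])
A=np.array([.5087,.0214]);u=lambda p:A+.05*np.array([np.cos(p),np.sin(p)])
P={p:np.array(wproj(c,s,[*u(p),.135])) for p in(-.35,-1.198,-1.158,-1.24)};print(P)
g=cv2.cvtColor(cv2.imread('pics/w9.png'),6)
lo=np.min(list(P.values()),0).astype(int)-30;hi=np.max(list(P.values()),0).astype(int)+30
m=(g>232).astype(np.uint8)
m[:lo[1]]=0;m[hi[1]:]=0;m[:,:lo[0]]=0;m[:,hi[0]:]=0
n,l,st,ce=cv2.connectedComponentsWithStats(m)
for i in range(1,n):
    if st[i,4]>25: print(st[i],ce[i].round(1))
```

```text
17.35 [ 0.54141808 -0.00772539  0.18138013] 0.06819072581674165
{-0.35: array([251.91906087, 224.66997812]), -1.198: array([312.52847269, 225.88623167]), -1.158: array([309.90282232, 224.76339287]), -1.24: array([315.21445518, 227.16579569])}
[ 244  194   75   63 1724] [283.6 227.9]
[240 222  15  13 153] [247.  228.2]
```

Run:
```python
import cv2
a=cv2.imread('pics/w9.png')[180:280,210:350];cv2.imwrite('pics/w9c.png',cv2.resize(a,(700,500),interpolation=2))
```

```text
(no output)
```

View pics/w9c.png

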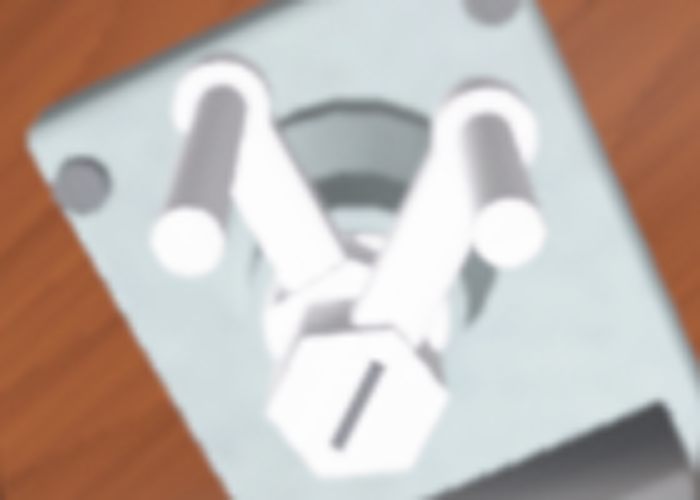

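After release the nut pin top (188,242) is about 43 mm from the screw pin top (508,234). The screw pin is within about 1–2 mm of its start, and the gripper is clear of everything.

```bash
python3 -c "
from rig import manip
print(manip.finish_job())"
```

```text
the job is handed in; nothing more can be done
None
```

I jammed the nut with a 12 N squeeze, leaving the pins about 43 mm apart and the screw pin within about 2 mm of its start, and handed the job in at about 17 s; no verdict was returned.

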